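# Tap the bearing cup square into the modelling turntable's hub

## Robot

A 6-joint arm with a two-finger parallel gripper is mounted at the origin on the work surface. World frame = base frame: x ahead of the robot, y to its left, z up, the work surface at z = 0. Lengths are in m, angles in rad, forces in N, time in s.
With the tool pointing down it reaches from about 0.375 to 0.9 m from the base axis. Payload 3.1 kg.
Tool frame: the origin (TCP) lies midway between the tips of the shut fingers; the grasp point (between the pads) lies 19 mm behind it; z points along the fingers, y is the line along which they close (so a half turn about z gives the same grasp; the last joint's range is limited). The gripper opens to 87 mm and grips with 3 to 60 N. Pads are 19 mm wide; open, the fingers measure 117 mm over their backs; the gripper's body (75 mm by 190 mm) begins 51 mm behind the grasp point.
Start: joints at [-1.306, 0.527, 1.433, -0, 1.181, -0.178], TCP at [0.268, -0.565, 0.223] pointing down, gripper open.
Joint ranges: [-3.08, 3.08], [-0.75, 2.2], [0.22, 2.44], [-1.43, 4.57], [0, 2.65], [-2.85, 2.85]. Speed limits (rad/s): [2.79, 2.79, 3.14, 3.14, 3.14, 3.14].

## Interface

Orientations are given as a unit quaternion [x, y, z, w].
In Python, from rig import get_obs, cams, job gives the robot as it stands.
- The arm moves only by the tool servo_tool, never from a script. Its argument "moves" is text: rows parted by semicolons, each of 5 numbers parted by spaces: the shift along the tool's x, y, z in m, then the turn about the tool's z in degrees, then the finger opening in m, from 0 to 0.087. In form: dx dy dz spin claw; .... A call has 1 to 10 rows; each row is the pose to reach, as a shift and turn from the pose commanded when the call began, along the tool's axes at that moment; what a row does not reach only later rows make up. A row lasts 1/12 s, in which the tool goes at most 41.7 mm and 7.16 degrees, less where a joint would pass 70% of its speed; a pose out of reach is approached as far as the arm can. A call with a gripper value outside its range is refused whole. The fingers move at their own pace and stop on an object; "grip_force" is the grip in N (left out, the last holds). Time passes only in rows, so rows that repeat a pose let the fingers close. It gives the time, the measured TCP pose, the force, the opening and the grip force at its end, in the units of the state.
- get_obs(): the state, without advancing time (a new reading comes with each control period).
- cams.camera(name): name is "scene" or "top" or "wrist"; returns the picture (400x640x3 uint8, blue, green, red); there is no depth.
- cams.camera_model(name): a dict with "fx", "fy", "cx", "cy" (pixels), "dist" ([k1, k2, p1, p2, k3] as OpenCV has them; the pictures are not rectified), "R" (3x3) and "t" (3): a world point X has camera coordinates R X + t. Camera axes: x right, y down, z forward; pixel columns grow to the right and rows downward; lengths in m; the calibration is good to about 2 mm. A picture is of the moment at which its call begins: read the wrist's pose just before it. camera_model takes no time and is no camera call; for the wrist camera it gives the pose at the moment of the call.
- job.hand_in(): hands the job in; it is judged then, once.
The state is a dict: "time": time; "q": joint angles; "joint_velocities": joint speeds; "joint_torque": joint torques, N m; "position": TCP position; "tool_rot": TCP orientation; "ft_force": force on the tool from outside, world axes, zero at the start; "moment": the same for the moment, N m; "grip_width": finger opening in m; "grip_force": force on a finger pad.
Only numpy, scipy, OpenCV 4.12 (cv2) and the standard library are available. Lean on these libraries where they do the work, as an engineer would, in place of code of your own. Each camera call takes 0.05 s, during which the arm holds its last target. There are 200 camera calls.

## Task

Refit the sculptor's turntable: pick the flanged bearing cup off the plywood board, stand it square in the mouth of the turntable hub and let go of it, then push or tap it in with the fingertips alternately around its rim, a little at a time so that it never cocks badly, until its flange sits flat on the hub all round. Go gently: read the force and never lean on the cup with more than 28 N, and leave the spray bottle, the sketchbook and the spatula where they are. Finish with the cup fully home and the hand clear.

Things in the scene. Friction and masses are not known exactly. Their poses are not given: they have to be found in the camera images.
- cup_mid (a point): centre of the loose steel bearing cup (about 0.16 kg), half-way up its 31 mm height; z is its axis, top up. Below: a skirt 49 mm in diameter and 19 mm long, its lowest 11 mm tapering gently to 46 mm with a chamfered foot 37 mm wide. Above: a flange 62 mm in diameter, 9 mm thick; grasp it across the flange. The cup starts upright on the plywood board.
- cup_top (a point): centre of the cup's flat solid top, a disc 58 mm in diameter standing 3 mm above the flange (steel rim, black seal, brass centre, all level): 15.5 mm above cup_mid. The flange's underside lies 12 mm below this point and the foot 31 mm below. Keep fingertips less than 8 mm below the flange's underside when standing the cup in the hub, or they meet the hub's face.
- hub_mouth (a point): centre of the flat top face of the turntable's aluminium hub, on the bore axis (z up), 60 mm above the table. Set in gently by hand, the cup stops with its flange's underside 8 to 10 mm above this face (cup_mid 4 to 7 mm above this point) and stays there; fully home, the flange lies on the face (cup_mid 3.5 mm below this point) and the force rises steeply.
- hub: turntable foot with the hub: fixed round column 86 mm in diameter, 60 mm high, on a grey round foot 156 mm in diameter, 16 mm high; origin at the centre of its underside. The bore is 55 mm wide and deeper than the skirt; eight sprung brass balls, evenly spaced, 5 mm below the face, stand in to a 46 mm circle and grip the skirt by friction.
- bore (a point): point on the bore axis, 5 mm below the face. The fit: pressed straight down (centre, both sides or gripped) the cup needs 28 to 36 N, more than allowed. Pushed about 24 mm off its axis it needs 10 to 19 N and pivots about a line beyond the centre, tilting 0.02 to 0.03 rad per mm pushed (up to 0.05 at first); pushing opposite sides in turn walks it in. It stays as left.
- board: fixed square plywood board, 150 x 150 mm, 12 mm thick, on which the cup starts; origin at the centre of its underside
- spray_bottle: white spray bottle, 76 mm in diameter and 190 mm high, standing; origin at the centre of its foot; to be left alone
- sketchbook: black-covered sketchbook, 150 x 210 x 14 mm, lying flat; origin at the centre of its underside; to be left alone
- spatula: modelling spatula lying flat on the table, handle towards its own -x; to be left alone
Mind the look-alikes: they are no part of the job. Of the things that look like the part that bears cup_mid, the larger one is meant. Of the things that look like the hub, the larger one is meant.

How it is judged:
On the way:
1. the cup stands in the mouth of the bore, upright and not yet pressed in (horizontal distance between cup_mid and hub_mouth below 0.005 m and angle between cup_mid's own z axis and vertical below 0.12 rad and z of cup_mid in the frame of hub_mouth between 0.0015 and 0.0095 m), for 0.2 s.
At the end, for the whole second after the job is handed in: the cup is fully home in the hub: its flange down on the hub's face within about 1.3 mm at the middle, tilted less than 2 degrees (0.035 rad), within 3 mm of the bore axis, at rest and released (horizontal distance between cup_mid and hub_mouth below 0.003 m and angle between cup_mid's own z axis and vertical below 0.035 rad and z of cup_mid in the frame of hub_mouth below -0.0022 m and linear speed of cup below 0.01 m/s); the robot touches nothing.
It fails at once if the cup is cocked by more than 14 degrees (0.25 rad) while it is being driven in (horizontal distance between cup_mid and hub_mouth below 0.015 m and z of cup_mid in the frame of hub_mouth below 0.005 m and angle between cup_mid's own z axis and vertical above 0.25 rad).
It fails at once if the hand leans on the top of the cup with more than 28 N (contact force between cup_face and the fingers above 28 N or contact force between cup_face and the arm above 28 N).
It fails at once if the cup is driven more than half-way in while still gripped (or otherwise loaded with more than 28 N) (horizontal distance between cup_mid and hub_mouth below 0.015 m and z of cup_mid in the frame of hub_mouth below 0.001 m and (contact force between cup and the fingers above 28 N or contact force between cup and the arm above 28 N)).
It fails at once if the spray bottle, the sketchbook or the spatula is moved by more than 30 mm (distance of any of spray_bottle, sketchbook, spatula from where it was at the start of the episode above 0.03 m).
It also fails if it takes over 72 s, if anything falls off the work surface, if the arm or the gripper's body presses on something with over 40 N, if the wrist force passes 120 N, or if a joint passes its speed limit or range.

## Working session

There is one attempt and no reset: what is moved stays moved. The work goes in short steps, Python scripts to look and compute and a tool call to move; the robot and the scene stay as the last step left them, time stands still between calls to the robot, and variables do not carry over. Pictures are saved under pics/ and viewed, at most 10 in all, crops included, and the job is handed in when it is done.

Besides the shell and the picture viewer there is one more tool, called by a JSON object that holds its "op" and its "data". servo_tool: Moves the arm, as the interface text tells. Its arguments: {"type":"object","properties":{"moves":{"type":"string"},"grip_force":{"type":"number"}},"required":["moves"]}

```bash
mkdir -p pics; cat > h.py <<'E'
import numpy as np, cv2
from rig import get_obs, cams, job
def snap(n,f):
    m=cams.camera_model(n); im=cams.camera(n); cv2.imwrite('pics/'+f,im); return im,m
def K(m): return np.array([[m['fx'],0,m['cx']],[0,m['fy'],m['cy']],[0,0,1.]])
def ray(m,uv):
    p=cv2.undistortPoints(np.array(uv,float).reshape(-1,1,2),K(m),np.array(m['dist'],float)).reshape(-1,2)
    R=np.array(m['R']);t=np.array(m['t'])
    d=np.c_[p,np.ones(len(p))]@R
    return -R.T@t,d
def onz(m,uv,z):
    o,d=ray(m,uv); return o+d*((z-o[2])/d[:,2])[:,None]
def proj(m,X):
    return cv2.projectPoints(np.array(X,float).reshape(-1,1,3),cv2.Rodrigues(np.array(m['R'],float))[0],np.array(m['t'],float),K(m),np.array(m['dist'],float))[0].reshape(-1,2)
E
python3 - <<'E'
from h import *
a,_=snap('top','top.png');b,_=snap('scene','scene.png')
o=get_obs();print(o['position'],o['tool_rot'],o['ft_force'],o['time'])
E
```

```text
[ 0.26763798 -0.56406802  0.22165002] [ 9.75593665e-01  2.19581410e-01 -3.91864668e-05 -1.00181857e-03] [-0.47311038  0.48239852 -0.2146735 ] 0.1
```

View pics/top.png

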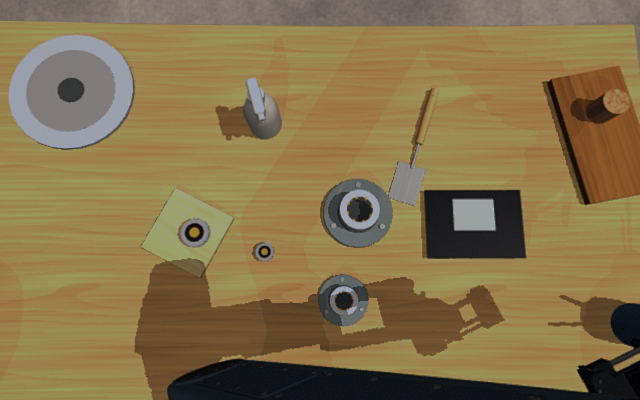

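View pics/scene.png

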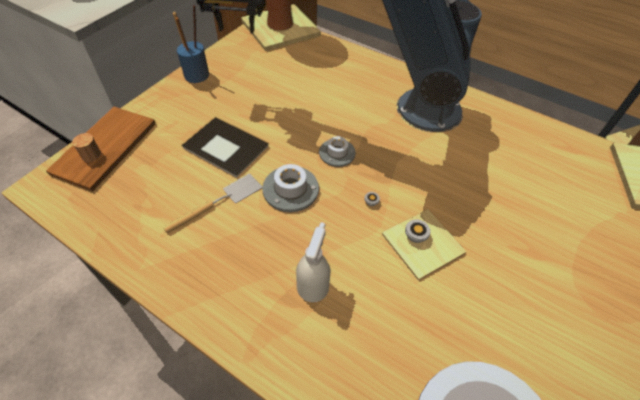

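Candidates in the top view are cups at (194,233), on the plywood board and larger, and (263,252), small and on the table. The hubs are at (358,209), larger, and (343,300), smaller. The job means the cup at (194,233) and the hub at (358,209). I'll measure both and confirm with one crop.

```bash
python3 - <<'E'
from h import *
im=cv2.imread('pics/top.png');m=cams.camera_model('top')
hsv=cv2.cvtColor(im,cv2.COLOR_BGR2HSV)
def blobs(mask,box):
    x0,y0,x1,y1=box; z=np.zeros_like(mask); z[y0:y1,x0:x1]=mask[y0:y1,x0:x1]
    cs,_=cv2.findContours(z,cv2.RETR_EXTERNAL,cv2.CHAIN_APPROX_NONE)
    return sorted(cs,key=cv2.contourArea)[::-1]
H,S,V=cv2.split(hsv)
for nm,mask,box,z in [('brass',((S>150)&(H<25)&(V>120)),(184,222,206,244),.043),('notplywood',(S<60),(170,210,218,256),.040),('blackseal',(V<60),(180,220,208,247),.043),
  ('hubface',((V>150)&(S<40)),(335,185,385,235),.06),('bore',(V<150),(343,193,377,226),.06)]:
    cs=blobs((mask*255).astype(np.uint8),box)
    for c in cs[:1]:
        (e,ax,_)=cv2.fitEllipse(cv2.convexHull(c)) ; print(nm,e,ax,cv2.contourArea(c),onz(m,e,z))
print('px/m',np.linalg.norm(np.diff(proj(m,[[.5,0,.05],[.6,0,.05]]),axis=0))*10, onz(m,[[194,233],[358,209]],.05),-np.array(m['R']).T@m['t'])
c=np.hstack([cv2.resize(im[180:280,150:290],None,fx=2.8,fy=2.8*1,interpolation=2),cv2.resize(im[170:270,300:440],None,fx=2.8,fy=2.8,interpolation=2)])
cv2.imwrite('pics/crop.png',c)
E
```

```text
brass (193.81146240234375, 232.0748291015625) (8.75563907623291, 9.587862014770508) 58.5 [[0.48539386 0.17174341 0.043     ]]
notplywood (194.69070434570312, 232.3715057373047) (28.25982666015625, 29.662919998168945) 629.5 [[0.48507844 0.17072163 0.04      ]]
blackseal (193.91233825683594, 231.9601593017578) (17.355571746826172, 18.59076499938965) 236.0 [[0.48564035 0.17154429 0.043     ]]
hubface (359.46246337890625, 209.00140380859375) (38.38554763793945, 39.41785430908203) 1152.0 [[ 0.53476673 -0.18137092  0.06      ]]
bore (359.34320068359375, 209.0262451171875) (25.64627456665039, 26.393951416015625) 490.0 [[ 0.53471156 -0.18111675  0.06      ]]
px/m 457.2361158628616 [[ 0.48269936  0.16916726  0.05      ]
 [ 0.5363661  -0.17916979  0.05      ]] [ 0.39015799 -0.09694479  0.95446772]
```

View pics/crop.png

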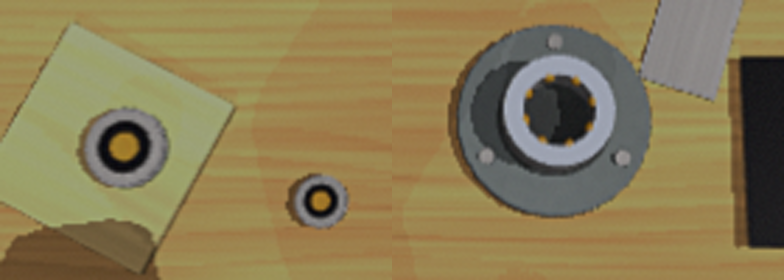

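The crop confirms both choices. The left half shows the 62 mm cup on the board and a smaller look-alike on the table, and the right half shows the 86 mm hub with its brass balls. I'm moving above the cup.

{"op": "servo_tool", "data": {"moves": "0.04 -0.03 0 0 0.08; 0.08 -0.06 0 0 0.08; 0.1 -0.1 0 0 0.08; 0.125 -0.13 0 0 0.08; 0.15 -0.16 0 0 0.08; 0.175 -0.19 0 0 0.08; 0.2 -0.22 0 0 0.08; 0.225 -0.25 0 0 0.08; 0.25 -0.28 0 0 0.08; 0.256 -0.286 0 0 0.08"}}

```text
time: 0.93
position: [0.3752, -0.1903, 0.222]
tool_rot: [0.975, 0.221, -0.001, -0.003]
ft_force: [-1.1, -0.5, 1.3]
grip_width: 0.0798
grip_force: 0.0
```

{"op": "servo_tool", "data": {"moves": "0.028 -0.03 0 0 0.08; 0.055 -0.06 0 0 0.08; 0.083 -0.09 0 0 0.08; 0.11 -0.12 0 0 0.08; 0.135 -0.15 0 0 0.08; 0.16 -0.18 0 0 0.08; 0.185 -0.21 0 0 0.08; 0.21 -0.24 0 0 0.08; 0.235 -0.265 0 0 0.08; 0.256 -0.285 0 0 0.08"}}

```text
time: 1.77
position: [0.4861, 0.1731, 0.2223]
tool_rot: [0.975, 0.22, 0.0, -0.0]
ft_force: [0.1, -0.7, 0.1]
grip_width: 0.0799
grip_force: 0.0
```

{"op": "servo_tool", "data": {"moves": "0 0 0 0 0.08; 0 0 0.01 0 0.08; 0 0 0.03 0 0.08; 0 0 0.05 0 0.08; 0 0 0.06 0 0.08; 0 0 0.06 0 0.08; 0 0 0.06 0 0.08"}}

```text
time: 2.35
position: [0.4852, 0.1695, 0.1619]
tool_rot: [0.976, 0.219, -0.001, -0.0]
ft_force: [0.0, -0.6, 0.5]
grip_width: 0.08
grip_force: 0.0
```

```bash
python3 - <<'E'
from h import *
o=get_obs();print(o['position'],o['tool_rot'],o['ft_force'],o['time'],o['q'])
im,m=snap('wrist','w1.png'); print(proj(m,[[.4855,.1716,.043]]))
E
```

```text
[0.48523201 0.16950792 0.16190649] [ 9.75751988e-01  2.18876226e-01 -1.12082051e-03 -1.64907040e-05] [ 0.00663507 -0.60021067  0.46120284] 2.35 [ 1.18526806e-01  4.67597490e-01  1.76913891e+00 -2.48497050e-04
  9.07089593e-01  1.24815091e+00]
[[315.75993325 194.11652686]]
```

View pics/w1.png

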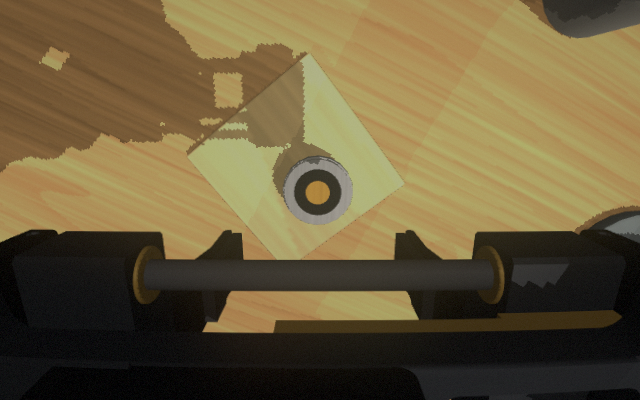

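The wrist view shows the cup on the board, with its brass centre near (318,192), about 2 px from where I predicted. I'll refine the position from this view.

```bash
cat >> h.py <<'E'
def brass(im,box):
    x0,y0,x1,y1=box; H,S,V=cv2.split(cv2.cvtColor(im,cv2.COLOR_BGR2HSV))
    mk=np.zeros(H.shape,np.uint8); mk[y0:y1,x0:x1]=(((S>140)&(H<25)&(V>90))*255)[y0:y1,x0:x1]
    c=max(cv2.findContours(mk,cv2.RETR_EXTERNAL,cv2.CHAIN_APPROX_NONE)[0],key=cv2.contourArea)
    e=cv2.fitEllipse(c); return e[0],e[1]
def tooldelta(X):
    from scipy.spatial.transform import Rotation as R
    o=get_obs(); return R.from_quat(o['tool_rot']).inv().apply(np.array(X)-o['position'])
E
python3 - <<'E'
from h import *
im=cv2.imread('pics/w1.png');m=cams.camera_model('wrist')
c,a=brass(im,(298,172,338,212));X=onz(m,c,.043)[0];print(c,a,X)
print(tooldelta([X[0],X[1],.024]))
E
```

```text
(317.196533203125, 192.13107299804688) (22.37477684020996, 23.755189895629883) [0.4885332  0.17148096 0.043     ]
[ 0.00298986 -0.00041863  0.13871852]
```

{"op": "servo_tool", "data": {"moves": "0.0025 -0.0008 0.03 0 0.08; 0.0025 -0.0008 0.06 0 0.08; 0.0025 -0.0008 0.09 0 0.08; 0.0025 -0.0008 0.115 0 0.08; 0.0025 -0.0008 0.13 0 0.08; 0.0025 -0.0008 0.135 0 0.08; 0.0025 -0.0008 0.135 0 0.08; 0.0025 -0.0008 0.135 0 0.08"}}

```text
time: 3.07
position: [0.4888, 0.1724, 0.0285]
tool_rot: [0.976, 0.22, 0.001, 0.0]
ft_force: [0.3, 0.5, 0.1]
grip_width: 0.08
grip_force: 0.0
```

{"op": "servo_tool", "data": {"moves": "0 0 0 0 0.072; 0 0 0 0 0.066; 0 0 0 0 0.06; 0 0 0 0 0.055; 0 0 0 0 0.05; 0 0 0 0 0.05; 0 0 0 0 0.05; 0 0 0 0 0.05", "grip_force": 20}}

```text
time: 3.73
position: [0.4883, 0.1725, 0.0284]
tool_rot: [0.976, 0.22, 0.001, 0.0]
ft_force: [-0.7, -0.2, 5.9]
grip_width: 0.0614
grip_force: 20.0
```

{"op": "servo_tool", "data": {"moves": "0 0 -0.01 0 0.05; 0 0 -0.03 0 0.05; 0 0 -0.06 0 0.05; 0 0 -0.09 0 0.05; 0 0 -0.11 0 0.05; -0.008 0.025 -0.12 0 0.05; -0.018 0.055 -0.12 0 0.05; -0.029 0.09 -0.12 0 0.05; -0.04 0.125 -0.12 0 0.05; -0.05 0.155 -0.12 0 0.05"}}

```text
time: 4.57
position: [0.5088, 0.0091, 0.1481]
tool_rot: [0.976, 0.22, 0.0, 0.0]
ft_force: [0.5, 0.7, -0.5]
grip_width: 0.0613
grip_force: 20.0
```

{"op": "servo_tool", "data": {"moves": "-0.01 0.03 0 0 0.05; -0.02 0.065 0 0 0.05; -0.032 0.1 0 0 0.05; -0.043 0.135 0 0 0.05; -0.052 0.162 0 0 0.05; -0.058 0.178 0 0 0.05; -0.0596 0.1845 0 0 0.05; -0.0596 0.1845 0 0 0.05; -0.0596 0.1845 0 0 0.05"}}

```text
time: 5.32
position: [0.5334, -0.1803, 0.1474]
tool_rot: [0.976, 0.219, -0.0, -0.001]
ft_force: [-1.4, 0.1, -1.7]
grip_width: 0.0612
grip_force: 20.0
```

```bash
python3 - <<'E'
from h import *
o=get_obs();print(o['position'],o['tool_rot'],o['ft_force'],o['time'],o['grip_width'])
im,m=snap('wrist','w2.png'); print(proj(m,[[.5347,-.1812,.06],list(np.array(o['position'])+[0,0,.016])]))
t,mt=snap('top','t2.png')
s,_=snap('scene','s2.png')
cv2.imwrite('pics/c2.png',np.hstack([cv2.resize(im,(480,300)),cv2.resize(t[150:270,290:420],(320,300)) ]))
E
```

```text
[ 0.53338505 -0.18031065  0.14741055] [ 9.75631118e-01  2.19415057e-01 -4.94017073e-04 -8.42886852e-04] [-1.36113721  0.10448484 -1.73195253] 5.3167 0.06121832580524036
[[319.6522262  204.42580238]
 [317.27213676 263.86646678]]
```

View pics/c2.png

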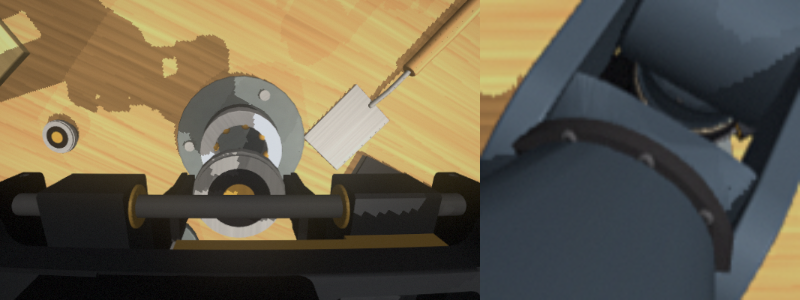

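The cup is held upright between the fingers, with the hub mouth just behind it in the view. I'll draw the predicted circles over one picture to check the offsets.

```bash
python3 - <<'E'
from h import *
im=cv2.imread('pics/w2.png');m=cams.camera_model('wrist');p=np.array(get_obs()['position'])
big=cv2.resize(im[80:380,200:440],None,fx=2.5,fy=2.5,interpolation=cv2.INTER_CUBIC)
a=np.linspace(0,2*np.pi,90)
def circ(c,r,z,col):
    q=proj(m,np.c_[c[0]+r*np.cos(a),c[1]+r*np.sin(a),0*a+z]); q=((q-[200,80])*2.5+.75).astype(int)
    for u in q: cv2.circle(big,tuple(int(v) for v in u),1,col,-1)
h=(.5347,-.1812)
circ(h,.043,.06,(0,0,255));circ(h,.078,.016,(0,255,0));circ(h,.0275,.06,(255,0,255))
circ(p,.029,p[2]+.0146,(255,0,0));circ(p,.031,p[2]+.0116,(255,255,0))
cv2.imwrite('pics/ov.png',big[:600])
E
```

```text
(no output)
```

View pics/ov.png

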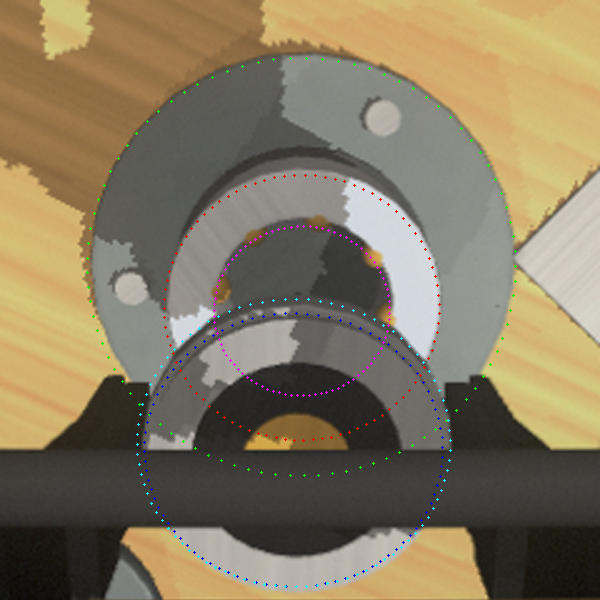

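In the overlay the hub sits about 6 px (2 mm) further along tool +x than predicted, and the cup about 1.5 mm along -x from the TCP. The top-view reckoning agrees with this. I'll shift x by +3.8 mm and y by +1.2 mm, then descend.

{"op": "servo_tool", "data": {"moves": "0.0038 0.0012 0 0 0.05; 0.0038 0.0012 0.02 0 0.05; 0.0038 0.0012 0.04 0 0.05; 0.0038 0.0012 0.055 0 0.05; 0.0038 0.0012 0.063 0 0.05; 0.0038 0.0012 0.067 0 0.05; 0.0038 0.0012 0.067 0 0.05; 0.0038 0.0012 0.067 0 0.05"}}

```text
time: 6.13
position: [0.5387, -0.1807, 0.081]
tool_rot: [0.976, 0.22, 0.0, 0.0]
ft_force: [0.6, -0.3, -0.3]
grip_width: 0.0614
grip_force: 20.0
```

{"op": "servo_tool", "data": {"moves": "0 0 0.001 0 0.05; 0 0 0.002 0 0.05; 0 0 0.003 0 0.05; 0 0 0.004 0 0.05; 0 0 0.005 0 0.05; 0 0 0.006 0 0.05; 0 0 0.007 0 0.05; 0 0 0.008 0 0.05; 0 0 0.008 0 0.05"}}

```text
time: 6.88
position: [0.5379, -0.1807, 0.0723]
tool_rot: [0.976, 0.22, -0.0, -0.0]
ft_force: [-0.0, 1.1, -2.3]
grip_width: 0.0611
grip_force: 20.0
```

{"op": "servo_tool", "data": {"moves": "0 0 0.0005 0 0.05; 0 0 0.001 0 0.05; 0 0 0.0015 0 0.05; 0 0 0.002 0 0.05; 0 0 0.0025 0 0.05; 0 0 0.003 0 0.05; 0 0 0.003 0 0.05"}}

```text
time: 7.47
position: [0.538, -0.1807, 0.0694]
tool_rot: [0.976, 0.22, -0.0, -0.0]
ft_force: [-0.8, 0.3, -2.1]
grip_width: 0.0611
grip_force: 20.0
```

{"op": "servo_tool", "data": {"moves": "0 0 0.0005 0 0.05; 0 0 0.001 0 0.05; 0 0 0.0015 0 0.05; 0 0 0.002 0 0.05; 0 0 0.002 0 0.05"}}

```text
time: 7.88
position: [0.5379, -0.1806, 0.0674]
tool_rot: [0.976, 0.22, -0.0, -0.0]
ft_force: [-2.2, -0.6, -1.4]
grip_width: 0.0613
grip_force: 20.0
```

{"op": "servo_tool", "data": {"moves": "0 0 0.0003 0 0.05; 0 0 0.0006 0 0.05; 0 0 0.001 0 0.05; 0 0 0.001 0 0.05"}}

```text
time: 8.22
position: [0.5377, -0.1806, 0.0665]
tool_rot: [0.976, 0.22, -0.0, -0.0]
ft_force: [-2.0, -0.1, 0.9]
grip_width: 0.0614
grip_force: 20.0
```

{"op": "servo_tool", "data": {"moves": "0 0 0.0003 0 0.05; 0 0 0.0006 0 0.05; 0 0 0.001 0 0.05; 0 0 0.001 0 0.05"}}

```text
time: 8.55
position: [0.5376, -0.1806, 0.0657]
tool_rot: [0.976, 0.22, -0.0, -0.0]
ft_force: [-3.6, 0.8, 3.6]
grip_width: 0.0616
grip_force: 20.0
```

{"op": "servo_tool", "data": {"moves": "0 0 0 0 0.05; 0 0 0 0 0.065; 0 0 0 0 0.07; 0 0 0 0 0.075; 0 0 0 0 0.08; 0 0 0 0 0.085; 0 0 0 0 0.085; 0 0 0 0 0.085"}}

```text
time: 9.22
position: [0.5383, -0.1809, 0.0656]
tool_rot: [0.976, 0.22, 0.0, 0.0]
ft_force: [-0.6, 0.0, -0.1]
grip_width: 0.0839
grip_force: 0.0
```

{"op": "servo_tool", "data": {"moves": "0 0 -0.01 0 0.085; 0 0 -0.03 0 0.085; 0 0 -0.05 0 0.085; -0.02 0 -0.07 0 0.085; -0.04 0 -0.09 0 0.06; -0.06 0 -0.09 0 0.03; -0.06 0 -0.09 0 0; -0.06 0 -0.09 0 0; -0.06 0 -0.09 0 0; -0.06 0 -0.09 0 0"}}

```text
time: 10.05
position: [0.4845, -0.2062, 0.1554]
tool_rot: [0.976, 0.22, 0.0, -0.0]
ft_force: [-0.1, -0.1, -0.8]
grip_width: 0.053
grip_force: 0.0
```

```bash
python3 - <<'E'
from h import *
o=get_obs();print(o['position'],o['tool_rot'],o['ft_force'],o['time'],o['grip_width'])
im,m=snap('wrist','w3.png'); 
s,ms=snap('scene','s3.png'); print(proj(m,[[.535,-.181,.081]]),proj(ms,[[.535,-.181,.081]]))
u=proj(ms,[[.535,-.181,.07]])[0].astype(int)
cv2.imwrite('pics/c3.png',np.hstack([cv2.resize(im,(480,300)),cv2.resize(s[u[1]-35:u[1]+35,u[0]-37:u[0]+37],(317,300),interpolation=2)]))
E
```

```text
[ 0.48452519 -0.20624557  0.15542382] [ 9.75549587e-01  2.19779371e-01  1.76395246e-04 -1.50173652e-05] [-0.11616005 -0.14387094 -0.80809028] 10.05 0.053042455720752904
[[315.8281238  133.15000675]] [[289.39304222 169.86573718]]
```

View pics/c3.png

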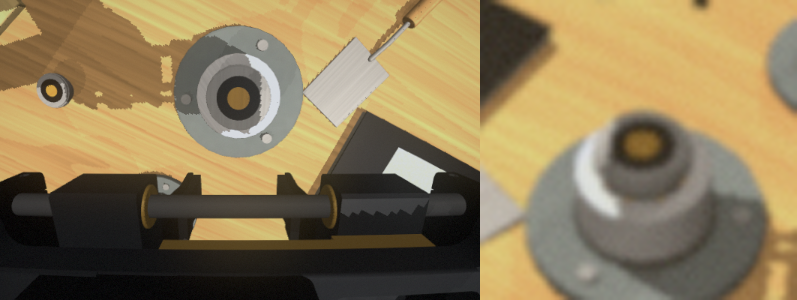

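The cup stands upright in the hub mouth, with its brass centre near (238,98) of the left half. Next I'll get its centre from the wrist view.

```bash
cat >> h.py <<'E'
def seal(im,box,thr=75):
    x0,y0,x1,y1=box; V=im.max(2); 
    mk=np.zeros(V.shape,np.uint8); mk[y0:y1,x0:x1]=((V<thr)*255)[y0:y1,x0:x1]
    c=max(cv2.findContours(mk,cv2.RETR_EXTERNAL,cv2.CHAIN_APPROX_NONE)[0],key=cv2.contourArea)
    return cv2.fitEllipse(cv2.convexHull(c))
E
python3 - <<'E'
from h import *
im=cv2.imread('pics/w3.png');m=cams.camera_model('wrist')
c,a=brass(im,(295,108,340,155));print(c,a,onz(m,c,.081)); 
print(seal(im,(285,100,350,165)))
q=proj(m,[[.535,-.181,.081],[.535,-.161,.081]]);print(np.linalg.norm(q[1]-q[0])/.02, tooldelta([*onz(m,c,.081)[0][:2],.081]))
E
```

```text
(317.3507995605469, 130.75146484375) (27.465116500854492, 28.99802589416504) [[ 0.53679846 -0.18105934  0.081     ]]
((317.41864013671875, 130.4629364013672), (57.89523696899414, 58.854156494140625), 179.86778259277344)
1442.7629599440618 [ 5.80869990e-02 -5.07604415e-05  7.41163529e-02]
```

{"op": "servo_tool", "data": {"moves": "0 0 0 0 0; 0 0 0 0 0; 0 0 0 0 0; 0 0 0 0 0; 0 0 0 0 0; 0 0 0 0 0"}}

```text
time: 10.65
position: [0.4839, -0.2065, 0.1555]
tool_rot: [0.976, 0.22, -0.0, -0.0]
ft_force: [-0.5, -0.3, -0.6]
grip_width: 0.0053
grip_force: 0.0
```

{"op": "servo_tool", "data": {"moves": "0.01 0 0 0 0; 0.028 0 0.01 0 0; 0.028 0 0.03 0 0; 0.028 0 0.05 0 0; 0.028 0 0.062 0 0; 0.028 0 0.068 0 0; 0.028 0 0.07 0 0; 0.028 0 0.07 0 0; 0.028 0 0.07 0 0"}}

```text
time: 11.4
position: [0.5099, -0.1948, 0.0862]
tool_rot: [0.976, 0.22, 0.001, 0.0]
ft_force: [1.0, -0.1, 0.5]
grip_width: 0.0005
grip_force: 0.0
```

{"op": "servo_tool", "data": {"moves": "0 0 0.0005 0 0; 0 0 0.001 0 0; 0 0 0.0015 0 0; 0 0 0.002 0 0; 0 0 0.0025 0 0; 0 0 0.0025 0 0"}}

```text
time: 11.9
position: [0.5091, -0.1945, 0.0831]
tool_rot: [0.976, 0.22, 0.0, -0.0]
ft_force: [-0.0, 0.6, -1.6]
grip_width: 0.0004
grip_force: 0.0
```

{"op": "servo_tool", "data": {"moves": "0 0 0.0003 0 0; 0 0 0.0006 0 0; 0 0 0.001 0 0; 0 0 0.001 0 0"}}

```text
time: 12.23
position: [0.5091, -0.1945, 0.0819]
tool_rot: [0.976, 0.22, -0.0, -0.0]
ft_force: [-0.6, -0.3, -0.1]
grip_width: 0.0006
grip_force: 0.0
```

{"op": "servo_tool", "data": {"moves": "0 0 0.0003 0 0; 0 0 0.0006 0 0; 0 0 0.001 0 0; 0 0 0.001 0 0"}}

```text
time: 12.57
position: [0.5091, -0.1945, 0.081]
tool_rot: [0.976, 0.22, -0.0, -0.0]
ft_force: [-0.5, -1.0, -0.4]
grip_width: 0.0005
grip_force: 0.0
```

{"op": "servo_tool", "data": {"moves": "0 0 0.0003 0 0; 0 0 0.0006 0 0; 0 0 0.001 0 0; 0 0 0.001 0 0"}}

```text
time: 12.9
position: [0.509, -0.1945, 0.0801]
tool_rot: [0.976, 0.22, -0.0, 0.0]
ft_force: [-0.7, -0.3, 1.4]
grip_width: 0.0004
grip_force: 0.7
```

{"op": "servo_tool", "data": {"moves": "0 0 0.0003 0 0; 0 0 0.0006 0 0; 0 0 0.001 0 0; 0 0 0.001 0 0"}}

```text
time: 13.23
position: [0.5088, -0.1946, 0.0793]
tool_rot: [0.976, 0.22, -0.0, 0.0]
ft_force: [-3.0, -1.5, 4.6]
grip_width: 0.0005
grip_force: 2.4
```

{"op": "servo_tool", "data": {"moves": "0 0 0.0003 0 0; 0 0 0.0006 0 0; 0 0 0.001 0 0; 0 0 0.001 0 0"}}

```text
time: 13.57
position: [0.5086, -0.1948, 0.0785]
tool_rot: [0.976, 0.22, -0.001, 0.0]
ft_force: [-3.9, -1.6, 6.9]
grip_width: 0.0007
grip_force: 3.6
```

{"op": "servo_tool", "data": {"moves": "0 0 0.0003 0 0; 0 0 0.0006 0 0; 0 0 0.001 0 0; 0 0 0.001 0 0"}}

```text
time: 13.9
position: [0.5085, -0.195, 0.0779]
tool_rot: [0.976, 0.22, -0.001, 0.0]
ft_force: [-5.2, -1.0, 9.5]
grip_width: 0.0004
grip_force: 5.0
```

```bash
python3 - <<'E'
from h import *
o=get_obs();print(o['position'],o['ft_force'],o['moment'],o['grip_force'])
E
```

```text
[ 0.50848613 -0.19496004  0.07786455] [-5.18345249 -1.00711624  9.52531344] [-0.36998315  0.85908715  0.04826555] 4.957777109157178
```

{"op": "servo_tool", "data": {"moves": "0 0 -0.006 0 0; 0.02 0 -0.01 0 0; 0.045 0 -0.01 0 0; 0.062 0 -0.01 0 0; 0.062 0 -0.01 0 0; 0.062 0 -0.007 0 0; 0.062 0 -0.005 0 0; 0.062 0 -0.005 0 0"}}

```text
time: 14.57
position: [0.5641, -0.1678, 0.0814]
tool_rot: [0.976, 0.219, -0.001, -0.001]
ft_force: [0.7, -0.0, -0.2]
grip_width: 0.0007
grip_force: 0.0
```

{"op": "servo_tool", "data": {"moves": "0 0 0.0005 0 0; 0 0 0.001 0 0; 0 0 0.0015 0 0; 0 0 0.002 0 0; 0 0 0.002 0 0"}}

```text
time: 14.98
position: [0.5646, -0.1679, 0.0805]
tool_rot: [0.976, 0.219, -0.0, -0.0]
ft_force: [-1.2, 0.6, 4.3]
grip_width: 0.0001
grip_force: 2.0
```

{"op": "servo_tool", "data": {"moves": "0 0 0.0004 0 0; 0 0 0.0008 0 0; 0 0 0.0012 0 0; 0 0 0.0016 0 0; 0 0 0.002 0 0"}}

```text
time: 15.4
position: [0.5654, -0.1676, 0.0791]
tool_rot: [0.976, 0.219, 0.001, -0.0]
ft_force: [-1.0, 3.3, 8.5]
grip_width: 0.0002
grip_force: 4.4
```

{"op": "servo_tool", "data": {"moves": "0 0 0.0004 0 0; 0 0 0.0008 0 0; 0 0 0.0012 0 0; 0 0 0.0016 0 0; 0 0 0.002 0 0"}}

```text
time: 15.82
position: [0.566, -0.1675, 0.0778]
tool_rot: [0.976, 0.219, 0.001, 0.0]
ft_force: [-0.0, 2.7, 12.3]
grip_width: 0.0006
grip_force: 6.4
```

{"op": "servo_tool", "data": {"moves": "0 0 0.0004 0 0; 0 0 0.0008 0 0; 0 0 0.0012 0 0; 0 0 0.0016 0 0; 0 0 0.002 0 0"}}

```text
time: 16.23
position: [0.5667, -0.1675, 0.0763]
tool_rot: [0.976, 0.219, 0.002, 0.0]
ft_force: [-0.5, 4.0, 13.1]
grip_width: 0.0004
grip_force: 6.8
```

{"op": "servo_tool", "data": {"moves": "0 0 0.0004 0 0; 0 0 0.0008 0 0; 0 0 0.0012 0 0; 0 0 0.0016 0 0; 0 0 0.0016 0 0"}}

```text
time: 16.65
position: [0.5673, -0.1675, 0.0745]
tool_rot: [0.976, 0.219, 0.003, 0.001]
ft_force: [1.4, 4.8, 10.5]
grip_width: 0.0003
grip_force: 5.5
```

{"op": "servo_tool", "data": {"moves": "0 0 -0.006 0 0; -0.02 0 -0.01 0 0; -0.045 0 -0.01 0 0; -0.0605 0 -0.01 0 0; -0.0605 0 -0.01 0 0; -0.0605 0 -0.005 0 0; -0.0605 0 -0.0045 0 0; -0.0605 0 -0.0045 0 0"}}

```text
time: 17.32
position: [0.5113, -0.1941, 0.0768]
tool_rot: [0.976, 0.219, 0.0, 0.0]
ft_force: [1.2, -0.4, -0.4]
grip_width: 0.0008
grip_force: 0.0
```

{"op": "servo_tool", "data": {"moves": "0 0 0.0005 0 0; 0 0 0.001 0 0; 0 0 0.0015 0 0; 0 0 0.002 0 0; 0 0 0.0025 0 0"}}

```text
time: 17.73
position: [0.5113, -0.1942, 0.0757]
tool_rot: [0.975, 0.22, 0.0, 0.001]
ft_force: [-3.7, 0.1, 11.6]
grip_width: 0.0004
grip_force: 5.9
```

{"op": "servo_tool", "data": {"moves": "0 0 0.0004 0 0; 0 0 0.0008 0 0; 0 0 0.0012 0 0; 0 0 0.0016 0 0; 0 0 0.002 0 0"}}

```text
time: 18.15
position: [0.5109, -0.1944, 0.0738]
tool_rot: [0.975, 0.22, -0.0, 0.001]
ft_force: [-3.8, -2.0, 13.1]
grip_width: 0.0005
grip_force: 6.6
```

{"op": "servo_tool", "data": {"moves": "0 0 0.0004 0 0; 0 0 0.0008 0 0; 0 0 0.0012 0 0; 0 0 0.0016 0 0; 0 0 0.0016 0 0"}}

```text
time: 18.57
position: [0.5106, -0.1945, 0.0726]
tool_rot: [0.975, 0.22, -0.0, 0.001]
ft_force: [-5.4, -2.4, 14.6]
grip_width: 0.0004
grip_force: 7.5
```

{"op": "servo_tool", "data": {"moves": "0 0 -0.006 0 0; 0.02 0 -0.01 0 0; 0.045 0 -0.01 0 0; 0.0595 0 -0.01 0 0; 0.0595 0 -0.01 0 0; 0.0595 0 -0.007 0 0; 0.0595 0 -0.006 0 0; 0.0595 0 -0.006 0 0"}}

```text
time: 19.23
position: [0.5629, -0.1681, 0.076]
tool_rot: [0.976, 0.219, -0.001, -0.001]
ft_force: [0.3, 0.3, -0.7]
grip_width: 0.0005
grip_force: 0.0
```

{"op": "servo_tool", "data": {"moves": "0 0 0.0005 0 0; 0 0 0.001 0 0; 0 0 0.0015 0 0; 0 0 0.002 0 0; 0 0 0.002 0 0"}}

```text
time: 19.65
position: [0.5639, -0.1686, 0.0752]
tool_rot: [0.976, 0.22, -0.0, 0.0]
ft_force: [-1.7, -0.4, 3.6]
grip_width: 0.0007
grip_force: 1.8
```

{"op": "servo_tool", "data": {"moves": "0 0 0.0004 0 0; 0 0 0.0008 0 0; 0 0 0.0012 0 0; 0 0 0.0016 0 0; 0 0 0.002 0 0"}}

```text
time: 20.07
position: [0.5644, -0.1684, 0.0737]
tool_rot: [0.976, 0.22, 0.0, 0.0]
ft_force: [-2.5, 1.2, 7.9]
grip_width: 0.0007
grip_force: 3.9
```

{"op": "servo_tool", "data": {"moves": "0 0 0.0004 0 0; 0 0 0.0008 0 0; 0 0 0.0012 0 0; 0 0 0.0016 0 0; 0 0 0.002 0 0"}}

```text
time: 20.48
position: [0.5648, -0.1682, 0.0725]
tool_rot: [0.976, 0.219, 0.001, 0.0]
ft_force: [-2.9, 0.6, 13.6]
grip_width: 0.0004
grip_force: 7.1
```

{"op": "servo_tool", "data": {"moves": "0 0 0.0004 0 0; 0 0 0.0008 0 0; 0 0 0.0012 0 0; 0 0 0.0012 0 0"}}

```text
time: 20.82
position: [0.5648, -0.1681, 0.0723]
tool_rot: [0.976, 0.22, 0.001, 0.0]
ft_force: [-4.0, 2.0, 17.3]
grip_width: 0.0007
grip_force: 8.7
```

{"op": "servo_tool", "data": {"moves": "0 0 0.0003 0 0; 0 0 0.0006 0 0; 0 0 0.0006 0 0"}}

```text
time: 21.07
position: [0.5648, -0.1681, 0.0723]
tool_rot: [0.976, 0.22, 0.001, 0.0]
ft_force: [-4.7, 3.5, 20.0]
grip_width: 0.0001
grip_force: 10.3
```

The far side now resists steeply at z = 0.0723, so it is seated. Next is the near side.

{"op": "servo_tool", "data": {"moves": "0 0 -0.007 0 0; -0.02 0 -0.012 0 0; -0.045 0 -0.012 0 0; -0.0585 0 -0.012 0 0; -0.0585 0 -0.012 0 0; -0.0585 0 -0.008 0 0; -0.0585 0 -0.0065 0 0; -0.0585 0 -0.0065 0 0"}}

```text
time: 21.73
position: [0.5121, -0.1932, 0.0749]
tool_rot: [0.976, 0.22, 0.0, -0.0]
ft_force: [0.1, 0.3, 0.3]
grip_width: 0.0006
grip_force: 0.0
```

{"op": "servo_tool", "data": {"moves": "0 0 0.0005 0 0; 0 0 0.001 0 0; 0 0 0.0015 0 0; 0 0 0.002 0 0; 0 0 0.0025 0 0"}}

```text
time: 22.15
position: [0.5116, -0.1933, 0.0732]
tool_rot: [0.976, 0.22, 0.0, 0.0]
ft_force: [0.2, 0.1, 4.2]
grip_width: 0.0005
grip_force: 2.3
```

{"op": "servo_tool", "data": {"moves": "0 0 0.0004 0 0; 0 0 0.0008 0 0; 0 0 0.0012 0 0; 0 0 0.0015 0 0; 0 0 0.0015 0 0"}}

```text
time: 22.57
position: [0.5115, -0.1934, 0.0725]
tool_rot: [0.976, 0.22, 0.0, 0.0]
ft_force: [-2.3, 1.0, 6.5]
grip_width: 0.0003
grip_force: 3.4
```

{"op": "servo_tool", "data": {"moves": "0 0 0.0003 0 0; 0 0 0.0006 0 0; 0 0 0.0008 0 0; 0 0 0.0008 0 0"}}

```text
time: 22.9
position: [0.5114, -0.1934, 0.0723]
tool_rot: [0.976, 0.22, 0.0, 0.0]
ft_force: [-2.3, 1.5, 12.1]
grip_width: 0.0003
grip_force: 5.8
```

{"op": "servo_tool", "data": {"moves": "0 0 0.0003 0 0; 0 0 0.0006 0 0; 0 0 0.0009 0 0; 0 0 0.0009 0 0"}}

```text
time: 23.23
position: [0.5114, -0.1934, 0.0722]
tool_rot: [0.976, 0.22, 0.0, 0.0]
ft_force: [-4.0, 1.8, 17.1]
grip_width: 0.0006
grip_force: 8.7
```

{"op": "servo_tool", "data": {"moves": "0 0 0.0003 0 0; 0 0 0.0006 0 0; 0 0 0.0006 0 0"}}

```text
time: 23.48
position: [0.5114, -0.1933, 0.0722]
tool_rot: [0.976, 0.22, 0.0, 0.0]
ft_force: [-4.5, 1.0, 21.1]
grip_width: 0.0008
grip_force: 10.6
```

Both x sides are seated at z = 0.0722, so I'll check the ±y sides.

{"op": "servo_tool", "data": {"moves": "0 0 -0.007 0 0; 0.01 0.015 -0.012 0 0; 0.028 0.036 -0.012 0 0; 0.028 0.036 -0.012 0 0; 0.028 0.036 -0.012 0 0; 0.028 0.036 -0.008 0 0; 0.028 0.036 -0.006 0 0; 0.028 0.036 -0.006 0 0"}}

```text
time: 24.15
position: [0.5506, -0.213, 0.0742]
tool_rot: [0.976, 0.22, -0.001, -0.001]
ft_force: [-1.2, -0.0, -0.0]
grip_width: 0.0004
grip_force: 0.0
```

{"op": "servo_tool", "data": {"moves": "0 0 0.0005 0 0; 0 0 0.001 0 0; 0 0 0.0015 0 0; 0 0 0.002 0 0; 0 0 0.0025 0 0; 0 0 0.0025 0 0"}}

```text
time: 24.65
position: [0.5521, -0.2139, 0.0727]
tool_rot: [0.976, 0.22, -0.0, -0.0]
ft_force: [-0.4, -0.3, 0.1]
grip_width: 0.0004
grip_force: 0.0
```

{"op": "servo_tool", "data": {"moves": "0 0 0.0004 0 0; 0 0 0.0008 0 0; 0 0 0.0012 0 0; 0 0 0.0015 0 0; 0 0 0.0015 0 0"}}

```text
time: 25.07
position: [0.5522, -0.2139, 0.0718]
tool_rot: [0.976, 0.22, 0.0, 0.0]
ft_force: [-0.8, 1.1, 4.6]
grip_width: 0.0003
grip_force: 2.0
```

{"op": "servo_tool", "data": {"moves": "0 0 0.0004 0 0; 0 0 0.0008 0 0; 0 0 0.0012 0 0; 0 0 0.0012 0 0"}}

```text
time: 25.4
position: [0.5524, -0.214, 0.0714]
tool_rot: [0.976, 0.22, 0.0, 0.0]
ft_force: [-1.7, 0.8, 8.6]
grip_width: 0.0002
grip_force: 4.0
```

{"op": "servo_tool", "data": {"moves": "0 0 0.0004 0 0; 0 0 0.0008 0 0; 0 0 0.001 0 0; 0 0 0.001 0 0"}}

```text
time: 25.73
position: [0.5525, -0.2141, 0.0711]
tool_rot: [0.976, 0.22, 0.0, 0.0]
ft_force: [-2.9, 1.6, 13.3]
grip_width: 0.0005
grip_force: 5.6
```

{"op": "servo_tool", "data": {"moves": "0 0 -0.007 0 0; 0 -0.02 -0.012 0 0; 0 -0.05 -0.012 0 0; 0 -0.072 -0.012 0 0; 0 -0.072 -0.012 0 0; 0 -0.072 -0.008 0 0; 0 -0.072 -0.0065 0 0; 0 -0.072 -0.0065 0 0"}}

```text
time: 26.4
position: [0.5221, -0.1499, 0.0751]
tool_rot: [0.976, 0.219, 0.0, 0.0]
ft_force: [0.1, 0.4, -0.6]
grip_width: 0.0006
grip_force: 0.0
```

{"op": "servo_tool", "data": {"moves": "0 0 0.0005 0 0; 0 0 0.001 0 0; 0 0 0.0015 0 0; 0 0 0.002 0 0; 0 0 0.0025 0 0; 0 0 0.0025 0 0"}}

```text
time: 26.9
position: [0.5213, -0.149, 0.0729]
tool_rot: [0.976, 0.22, -0.0, -0.0]
ft_force: [0.3, -0.1, 0.4]
grip_width: 0.0002
grip_force: 0.0
```

{"op": "servo_tool", "data": {"moves": "0 0 0.0004 0 0; 0 0 0.0008 0 0; 0 0 0.0012 0 0; 0 0 0.0015 0 0; 0 0 0.0015 0 0"}}

```text
time: 27.32
position: [0.5214, -0.1489, 0.0719]
tool_rot: [0.976, 0.22, 0.0, 0.0]
ft_force: [-1.0, -0.0, 4.0]
grip_width: 0.0006
grip_force: 2.2
```

{"op": "servo_tool", "data": {"moves": "0 0 0.0004 0 0; 0 0 0.0008 0 0; 0 0 0.0012 0 0; 0 0 0.0012 0 0"}}

```text
time: 27.65
position: [0.5215, -0.1489, 0.0716]
tool_rot: [0.976, 0.22, 0.0, 0.0]
ft_force: [-2.1, 0.9, 11.7]
grip_width: 0.0005
grip_force: 5.7
```

{"op": "servo_tool", "data": {"moves": "0 0 0.0004 0 0; 0 0 0.0008 0 0; 0 0 0.001 0 0; 0 0 0.001 0 0"}}

```text
time: 27.98
position: [0.5215, -0.1489, 0.0714]
tool_rot: [0.976, 0.22, 0.0, 0.0]
ft_force: [-3.1, 1.5, 16.4]
grip_width: 0.0005
grip_force: 8.4
```

All four sides are level at about 0.072. I'll retract and look.

{"op": "servo_tool", "data": {"moves": "0 0 -0.01 0 0; 0 0 -0.04 0 0; -0.03 0.018 -0.07 0 0; -0.06 0.036 -0.085 0 0; -0.06 0.036 -0.085 0 0; -0.06 0.036 -0.085 0 0; -0.06 0.036 -0.085 0 0; -0.06 0.036 -0.085 0 0"}}

```text
time: 28.65
position: [0.4821, -0.206, 0.1535]
tool_rot: [0.976, 0.22, -0.001, -0.001]
ft_force: [0.6, -0.4, 0.2]
grip_width: 0.0003
grip_force: 0.0
```

```bash
python3 - <<'E'
from h import *
o=get_obs();print(o['position'],o['ft_force'],o['time'])
im,m=snap('wrist','w4.png'); s,ms=snap('scene','s4.png')
u=proj(m,[[.5368,-.1811,.072]])[0].astype(int)
c,a=brass(im,(u[0]-25,u[1]-25,u[0]+25,u[1]+25));X=onz(m,c,.072)[0];print(u,c,a,X)
v=proj(ms,[[.535,-.181,.07]])[0].astype(int)
cv2.imwrite('pics/c4.png',np.hstack([cv2.resize(im[:300,180:460],(373,400)),cv2.resize(s[v[1]-35:v[1]+35,v[0]-37:v[0]+37],(423,400),interpolation=2)]))
E
```

```text
[ 0.48214905 -0.20600655  0.15345807] [ 0.59002158 -0.43522022  0.16990024] 28.65
[318 127] (319.5455627441406, 126.14737701416016) (26.90989112854004, 28.03117561340332) [ 0.53773887 -0.18108914  0.072     ]
```

View pics/c4.png

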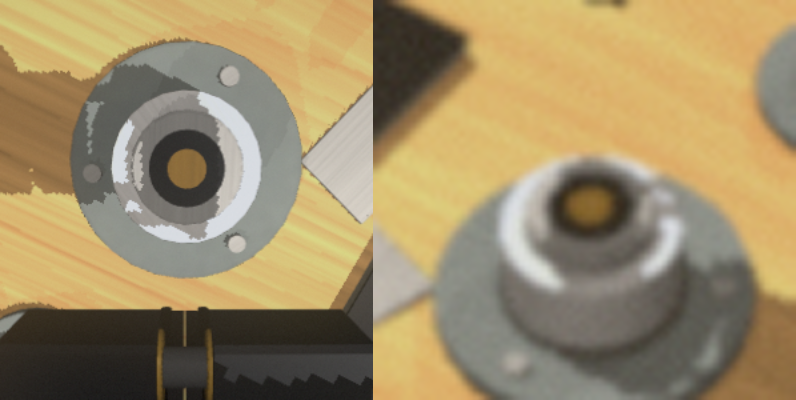

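The cup sits flush and concentric on the hub, level all round, and the hand is clear. Handing in.

```bash
python3 -c "
from rig import job;print(job.hand_in())"
```

```text
the job is handed in; nothing more can be done
None
```

The cup is in the hub: every fingertip check around the rim stopped at about 72 mm (flange down on the face), no force reading went above about 21 N, the hand is clear, and the job is handed in (no verdict was returned).

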